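Run the last rum balls out of the lever dispenser

TASK

Press the dispenser's paddle down with your fingertips so that the linked lid lifts, and keep it down until both rum balls have rolled out into the tray. Then let the paddle come back up slowly under your fingers, so that the lid eases shut and does not slam, and take your hand away. Work it by the paddle only: do not touch the lid or the rum balls, and leave the things standing round it where they are.

Things in the scene. Friction and masses are not known exactly. Their poses are not given: they have to be found in the camera images.
- dispenser: gravity dispenser fixed to the worktop: wooden base, back and tray front, clear sides 72 mm apart outside, 158 mm high. Origin: underside, mid width, below the lid's shaft. -y is the way the balls roll: hopper back at y = 138 mm, open tray's front wall at y = -188 to -197 mm, 55 mm high. -x is the lever's side, facing the robot. Axes are the world's at yaw 0
- paddle (a point): middle of the top of the light wooden paddle (dark pad on it) on the lever's end, beyond the tray: 60 mm along the dispenser's x, 36 along its y, 8 thick. Up: at (-30, -239, 138) mm in the dispenser's frame, tilted 0.3 rad (lower towards the tray). Fully down: (-30, -243, 45) mm, tilted 0.3 rad the other way; half-way it bows out to y = -248. Only the lever is near it at its height
- lever (a joint): rad: 0 paddle up, 0.60 fully down at its stop. Pivot at y = -90 mm, z = 84 mm of the dispenser, 158 mm from the paddle. A link rod couples it to the lid both ways. It does not stay down: lid weight and a spring bring it back. About 1 N at the paddle starts it, 2 N takes it all the way
- lid (a joint): rad: 0 shut, 1.30 with the lever fully down (turns 2.1 times as far as the lever; balls pass from about 0.8). Steel flap 58 mm wide, 89 mm long, on a shaft 120 mm high; shut it leans 25 degrees outwards; it swings up over the tray. Let go open, it slams at about 5.5 rad/s; let go with the paddle 3 mm below its rest, about 1.5 rad/s
- lid_edge (a point): middle of the lid's free lower edge
- ball_0: dark rum ball, 54 mm in diameter, about 60 g; origin at its centre. Starts in the hopper against the lid and rolls by itself down the sloping floor. In the tray both lie in a row, centres at y = about -107 and -161 mm of the dispenser, 50 mm high, within 2 s of the lid rising
- ball_1: the second rum ball, alike, behind the first in the hopper; origin at its centre
- ramekin: bystander: white ramekin, 82 mm across, 48 mm high, beyond the paddle; origin at the centre of its underside
- tongs_0: bystander: steel pastry tongs lying flat, 249 x 49 x 24 mm, to the right; origin at the middle, underneath
- sugar_shaker: bystander: white sugar shaker, 67 mm across, 114 mm high, behind the hopper; origin at the centre of its underside
- sign_nut: bystander: small dark card on a round black foot, 60 mm wide, 70 mm high, left of the shaker; origin at the centre of its underside

How it is judged:
By the outcome, as a careful person would: the job done as asked, in the order asked, and still so for the second after the job is handed in, with the robot touching nothing.
It also fails if it takes over 40 s, if anything falls off the work surface, if the arm or the gripper's body presses on something with over 40 N, if the wrist force passes 120 N, or if a joint passes its speed limit or range.

ROBOT

A 6-joint arm with a two-finger parallel gripper is mounted at the origin on a cart in front of the work surface, level with it; the furniture and walls round the work are solid. World frame = base frame: x ahead of the robot, y to its left, z up, the work surface at z = 0. Lengths are in mm, angles in degrees, forces in N, time in s.
With the tool pointing down it reaches from about 350 to 850 mm from the base axis. Payload 8.1 kg.
Tool frame: the origin (TCP) lies midway between the tips of the shut fingers; the grasp point (between the pads) lies 19 mm behind it (r.pinch_z is the distance from the TCP to the grasp point, in mm); z points along the fingers, y is the line along which they close (so a half turn about z gives the same grasp; the last joint's range is limited). The gripper opens to 85 mm and grips with 20 to 120 N. Pads are 22 mm wide; open, the fingers measure 114 mm over their backs; the gripper's body (76 mm by 85 mm) begins 54 mm behind the grasp point. The pads swing forward as they close: fully open they stand 13 mm farther back than shut.
Start: joints at [-70.153, 7.471, 85.268, -0, 87.261, -4.893], TCP at [251.124, -544.924, 231.292] pointing down, gripper open.
Joint ranges: [-169.43, 169.43], [-51.17, 129.36], [1.28, 143.12], [-76.62, 256.62], [0, 156.53], [-152.29, 152.29]. Speed limits (degrees/s): [136.94, 136.94, 159.86, 180, 180, 180].

INTERFACE

Orientations are given as [roll, pitch, yaw] about the fixed x, y, z axes, in that order (R = Rz(yaw) Ry(pitch) Rx(roll)).
In Python, from bench import sensors, optics, job, r gives the robot as it stands.
- The arm moves only by the tool play_rows, never from a script. Its argument "motion" is a list that holds one entry, the list of rows, each a list of 6 numbers: the shift along the tool's x, y, z in cm, then the turn, a rotation vector about the tool's x, y, z in degrees. In form: [[[x, y, z, ax, ay, az], ...]]. A call has 1 to 5 rows; each row is the pose to reach, as a shift and turn from the pose commanded when the call began, along the tool's axes at that moment; what a row does not reach only later rows make up. A row lasts 1/10 s, in which the tool goes at most 50 mm and 8.59 degrees, less where a joint would pass 70% of its speed; a pose out of reach is approached as far as the arm can. A call with a gripper value outside its range is refused whole. "jaw" is the opening, from 0 (shut) to 1 (fully open), set as the call begins (left out, the last holds). The fingers move at their own pace and stop on an object; "squeeze" is the grip in N (left out, the last holds). Time passes only in rows, so rows that repeat a pose let the fingers close. It gives the time, the measured TCP pose, the force, the opening and the grip force at its end, in the units of the state.
- sensors.sense(): the state, without advancing time (a new reading comes with each control period).
- optics.snapshot(name): name is "side" or "top"; returns a dict with "pixels" (384x512x3 uint8, red, green, blue), "mtx" (3x3 intrinsics, pixels), "k1" (the pictures are not rectified: a ray, as slopes to the right and down, at radius r is drawn at 1 + k1 r^2 times it, then the intrinsics apply), "R" (3x3) and "t" (3): a world point X has camera coordinates R X + t. Camera axes: x right, y down, z forward; pixel columns grow to the right and rows downward; lengths in mm; the calibration is good to about 2 mm. A picture is of the moment at which its call begins. There is no depth.
- job.hand_in(): hands the job in; it is judged then, once.
The state is a dict: "time": time; "joint_pos": joint angles; "qd": joint speeds; "joint_efforts": joint torques, N m; "tool_pos": TCP position; "tcp_rot": TCP orientation; "ft_force": force on the tool from outside, world axes, zero at the start; "wrist_torque": the same for the moment, N m; "finger_gap": finger opening in mm; "grip_force": force on a finger pad.
Only numpy, scipy, OpenCV 4.12 (cv2) and the standard library are available. Lean on these libraries where they do the work, as an engineer would, in place of code of your own. Each camera call takes 0.05 s, during which the arm holds its last target. There are 200 camera calls.

## Working session

There is one attempt and no reset: what is moved stays moved. The work goes in short steps, Python scripts to look and compute and a tool call to move; the robot and the scene stay as the last step left them, time stands still between calls to the robot, and variables do not carry over. Pictures are saved under pics/ and viewed, at most 10 in all, crops included, and the job is handed in when it is done.

Besides the shell and the picture viewer there is one more tool, called after "Request:" by a JSON object that holds its "api" and its "payload", one argument or row to a line. play_rows: Moves the arm, as the interface text tells. Its arguments: {"type":"object","properties":{"motion":{"type":"array","items":{"type":"array","items":{"type":"array","items":{"type":"number"}}}},"jaw":{"type":"number"},"squeeze":{"type":"number"}},"required":["motion"]}

```bash
mkdir -p pics; cat > h.py <<'E'
import numpy as np, cv2
from bench import sensors, optics, job, r
def snap(n,f=None):
    s=optics.snapshot(n)
    if f: cv2.imwrite('pics/'+f,cv2.cvtColor(np.array(s['pixels']),cv2.COLOR_RGB2BGR))
    return s
def ray(s,u,v):
    K=np.array(s['mtx']);d=np.array([s['k1'],0,0,0,0.])
    p=cv2.undistortPoints(np.array([[[u,v]]],float),K,d)[0,0]
    R=np.array(s['R']);t=np.array(s['t'])
    return -R.T@t, R.T@np.array([p[0],p[1],1.])
def onz(s,u,v,z):
    c,d=ray(s,u,v); return c+d*(z-c[2])/d[2]
def proj(s,X):
    return cv2.projectPoints(np.array(X,float).reshape(-1,1,3),cv2.Rodrigues(np.array(s['R']))[0],np.array(s['t'],float),np.array(s['mtx']),np.array([s['k1'],0,0,0,0.]))[0][:,0]
E
python3 - <<'E'
from h import *
for n in('top','side'):
    s=snap(n,n+'0.png'); c=-np.array(s['R']).T@np.array(s['t']); print(n,c,np.array(s['R'])[2])
print(sensors.sense())
E
```

```text
top [ 288.9466946    42.1345739  1565.41170732] [ 1.69429511e-01  2.05206943e-04 -9.85542287e-01]
side [ 304.03600804 1030.03705885  982.53613768] [ 0.16795933 -0.73768968 -0.65391406]
{'time': 0.1, 'joint_pos': array([-7.01516159e+01,  7.51229816e+00,  8.53234270e+01, -1.29779257e-04,
        8.72618389e+01, -4.88994687e+00]), 'qd': array([-0.00685998, -0.12295082, -0.10604911, -0.15112528, -0.03981531,
        0.02303011]), 'joint_efforts': array([ 1.55057143e-03, -5.70954251e+01, -5.01940978e+01, -1.31164684e-04,
        8.23035050e-03, -8.81934875e-05]), 'tool_pos': array([ 250.96351998, -544.44211182,  230.32980581]), 'tcp_rot': array([-1.79902780e+02, -8.18740849e-03,  2.47383303e+01]), 'ft_force': array([ 0.22646862, -0.48582175,  0.51749471]), 'wrist_torque': array([ 0.00333863, -0.01038252,  0.02986749]), 'grip_force': 0.0, 'finger_gap': 85.54274970802422}
```

View pics/top0.png

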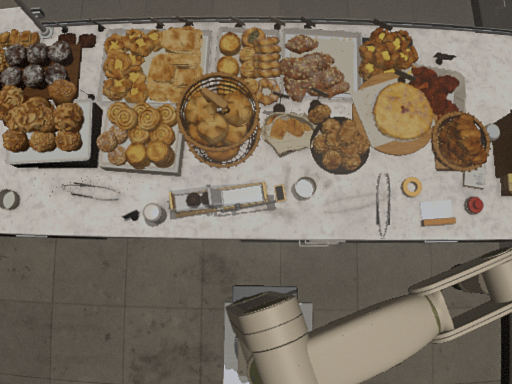

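View pics/side0.png

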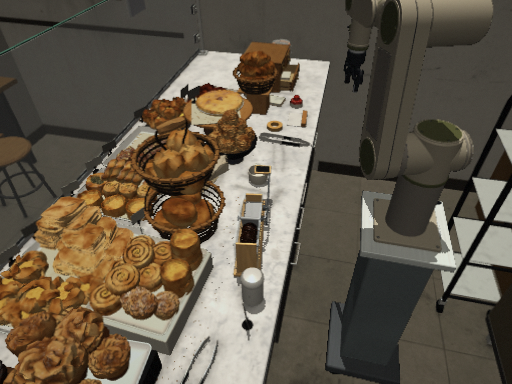

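Top view: the dispenser runs from about (170,203) to (275,195), the paddle is at (280,193), the ramekin at (304,188) and the shaker at (153,213). Side view: the dispenser is at (250,235) and the paddle near (260,172), in front of or at the ramekin. I'll zoom in on both.

```bash
python3 - <<'E'
from h import *
a=cv2.imread('pics/top0.png')[165:235,140:330]; b=cv2.imread('pics/side0.png')[150:290,215:305]
cv2.imwrite('pics/a.png',cv2.resize(a,None,fx=4,fy=4,interpolation=cv2.INTER_CUBIC))
cv2.imwrite('pics/b.png',cv2.resize(b,None,fx=4,fy=4,interpolation=cv2.INTER_CUBIC))
E
```

```text
(no output)
```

View pics/a.png

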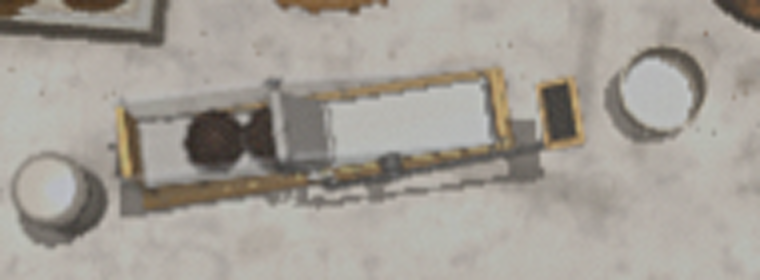

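View pics/b.png

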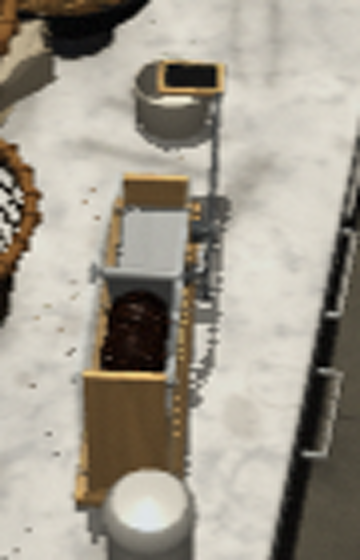

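The crops show the paddle centre at top (280.3,193.3) and side (262.5,169.5). The tray's front wall is at top (265,191.5) and the hopper's back wall at (170.8,202). The ramekin lies just beyond the paddle.

```bash
python3 - <<'E'
from h import *
T=snap('top');S=snap('side')
c1,d1=ray(T,280,193);c2,d2=ray(S,262.3,169.3)
a=np.linalg.lstsq(np.c_[d1,-d2],c2-c1,rcond=None)[0]
p,q=c1+a[0]*d1,c2+a[1]*d2;print('paddle',p,q,np.linalg.norm(p-q))
f=lambda x,y:(140+(x-1.5)/4,165+(y-1.5)/4)
# tray front wall top outer ends z55 ; back wall top ends z158
F1=onz(T,*f(499,70),55);F2=onz(T,*f(511,145),55)
B1=onz(T,*f(120,108),158);B2=onz(T,*f(133,187),158)
print(F1,F2,B1,B2)
F=(F1+F2)/2;B=(B1+B2)/2;v=(B-F)[:2];print(np.linalg.norm(v),'yaw',np.degrees(np.arctan2(-v[0],v[1])))
yaw=np.arctan2(-v[0],v[1]);R=np.array([[np.cos(yaw),-np.sin(yaw)],[np.sin(yaw),np.cos(yaw)]])
O=F[:2]-R@[0,-197];O2=B[:2]-R@[0,138];print('O',O,O2)
print('pad',O+R@[-30,-239],O+R@[-30,-243]); print('pad corners frame', [ (x,y) for x,y in [(-60,-257),(0,-221)]])
print('ramekin',onz(T,*f(657,92),48))
o=(O+O2)/2
for z,y in((138,-239),(45,-243)): print(proj(T,[*(o+R@[-30,y]),z]),proj(S,[*(o+R@[-30,y]),z]))
E
```

```text
paddle [530.23601093 -34.12146159 130.71948293] [530.63370886 -34.08892747 130.7846393 ] 0.40431109117179015
[582.2220901   18.54714209  55.        ] [513.74652933   7.16093134  55.        ] [525.92135454 339.926848   158.        ] [458.91749525 325.85497169 158.        ]
324.8246551431028 yaw 9.849523313310025
O [514.28525967 206.95033762] [516.02586604 196.92497317]
pad [525.61106644 -33.65873557] [526.29531111 -37.59977721]
pad corners frame [(-60, -257), (0, -221)]
ramekin [ 564.97809403 -125.36502519   48.        ]
[[281.44600351 193.74928517]] [[263.68116589 167.15964695]]
[[281.07196266 197.77303446]] [[263.49865822 185.64526377]]
```

Request:
{"api": "play_rows", "payload": {
  "motion": [
    [[3.1, -2.3, 0.2, 0, 0, 0], [6.2, -4.6, 0.4, 0, 0, 0], [9.3, -6.9, 0.6, 0, 0, 0], [12.4, -9.2, 0.8, 0, 0, 0], [15.5, -11.5, 1.0, 0, 0, 0]]
  ],
  "jaw": 0
}}

```text
time: 0.7
tool_pos: [344.2, -374.2, 221.1]
tcp_rot: [-180.0, -0.0, 24.7]
ft_force: [1.1, 0.0, -0.2]
finger_gap: 12.2
grip_force: 0.0
```

Request:
{"api": "play_rows", "payload": {
  "motion": [
    [[3.1, -2.3, 0.2, 0, 0, 0], [6.2, -4.6, 0.4, 0, 0, 0], [9.3, -6.9, 0.6, 0, 0, 0], [12.4, -9.2, 0.8, 0, 0, 0], [15.5, -11.5, 1.0, 0, 0, 0]]
  ]
}}

```text
time: 1.2
tool_pos: [436.9, -204.8, 211.2]
tcp_rot: [180.0, -0.0, 24.7]
ft_force: [0.4, -0.2, -0.1]
finger_gap: -0.0
grip_force: 0.0
```

Request:
{"api": "play_rows", "payload": {
  "motion": [
    [[3.1, -2.3, 0.2, 0, 0, 0], [6.2, -4.6, 0.4, 0, 0, 0], [9.3, -6.9, 0.6, 0, 0, 0], [12.4, -9.2, 0.8, 0, 0, 0], [15.5, -11.5, 1.0, 0, 0, 0]]
  ]
}}

```text
time: 1.7
tool_pos: [529.5, -35.4, 201.1]
tcp_rot: [180.0, -0.0, 24.7]
ft_force: [1.2, -0.3, 0.1]
finger_gap: 0.1
grip_force: 0.0
```

Request:
{"api": "play_rows", "payload": {
  "motion": [
    [[0, 0, 0, 0, 0, -7.5], [0, 0, 0, 0, 0, -15], [0, 0, 0, 0, 0, -22.5], [0, 0, 0, 0, 0, -30], [0, 0, 0, 0, 0, -37.5]]
  ]
}}

```text
time: 2.2
tool_pos: [528.9, -36.9, 201.1]
tcp_rot: [-180.0, 0.0, 62.6]
ft_force: [-0.7, 0.6, -0.4]
finger_gap: -0.1
grip_force: 0.0
```

Request:
{"api": "play_rows", "payload": {
  "motion": [
    [[0, 0, 0, 0, 0, -7.5], [0, 0, 0, 0, 0, -15], [0, 0, 0, 0, 0, -22.5], [0, 0, 0, 0, 0, -30], [0, 0, 0, 0, 0, -37.5]]
  ]
}}

```text
time: 2.7
tool_pos: [528.9, -37.0, 201.1]
tcp_rot: [-180.0, -0.0, 100.0]
ft_force: [0.4, 0.0, 0.2]
finger_gap: 0.1
grip_force: 0.0
```

Request:
{"api": "play_rows", "payload": {
  "motion": [
    [[0, 0, 1.5, 0, 0, 0], [0, 0, 3.0, 0, 0, 0], [0, 0, 4.5, 0, 0, 0], [0, 0, 4.5, 0, 0, 0]]
  ]
}}

```text
time: 3.1
tool_pos: [526.6, -36.6, 152.1]
tcp_rot: [-179.7, -0.1, 99.6]
ft_force: [-0.2, -0.9, 0.0]
finger_gap: 0.2
grip_force: 0.0
```

```bash
python3 - <<'E'
from h import *
T=snap('top');S=snap('side')
p=lambda s:cv2.cvtColor(np.array(s['pixels']),cv2.COLOR_RGB2BGR)
a=p(T)[155:235,220:330];b=p(S)[120:220,215:315]
g=lambda i:cv2.resize(i,None,fx=4,fy=4,interpolation=cv2.INTER_CUBIC)
a=g(a);b=g(b);o=np.zeros((400,840,3),np.uint8);o[:320,:440]=a;o[:,440:]=b
cv2.imwrite('pics/c.png',o[:,:800])
s=sensors.sense();t=s['tool_pos'];print(t,proj(S,[t]),proj(T,[t]))
E
```

```text
[528.32863884 -36.86694611 155.16246115] [[263.12582652 163.66071358]] [[281.20182755 192.36859013]]
```

View pics/c.png

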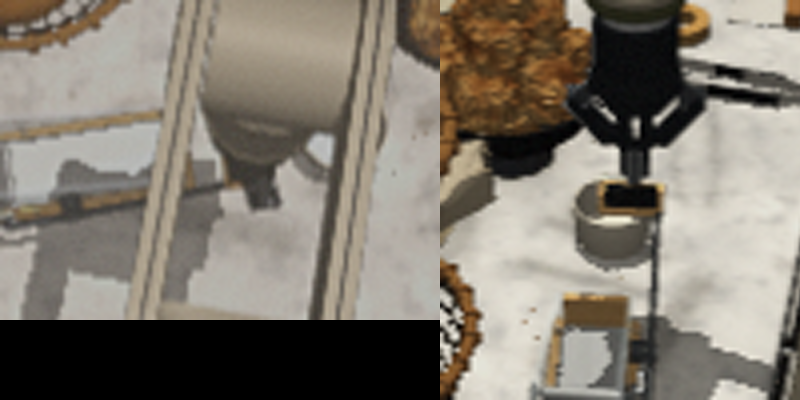

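The side crop shows the fingertip at (632,183), straight over the paddle's centre at (632,197). Pressing now.

Request:
{"api": "play_rows", "payload": {
  "motion": [
    [[0, 0, 0.6, 0, 0, 0], [0, 0, 1.2, 0, 0, 0], [-0.1, 0, 1.8, 0, 0, 0], [-0.2, 0, 2.4, 0, 0, 0], [-0.3, 0, 3.0, 0, 0, 0]]
  ]
}}

```text
time: 3.7
tool_pos: [529.7, -40.1, 125.9]
tcp_rot: [180.0, 0.0, 99.7]
ft_force: [-0.2, 0.3, 0.5]
finger_gap: 0.1
grip_force: 0.5
```

Request:
{"api": "play_rows", "payload": {
  "motion": [
    [[-0.2, 0, 0.7, 0, 0, 0], [-0.3, 0, 1.4, 0, 0, 0], [-0.4, 0, 2.1, 0, 0, 0], [-0.5, 0, 2.8, 0, 0, 0], [-0.5, 0, 3.5, 0, 0, 0]]
  ]
}}

```text
time: 4.2
tool_pos: [530.5, -45.1, 90.7]
tcp_rot: [180.0, 0.0, 99.7]
ft_force: [0.4, -0.9, 1.9]
finger_gap: -0.2
grip_force: 0.9
```

Request:
{"api": "play_rows", "payload": {
  "motion": [
    [[0, 0, 0.8, 0, 0, 0], [0.1, 0, 1.6, 0, 0, 0], [0.2, 0, 2.4, 0, 0, 0], [0.2, 0, 3.2, 0, 0, 0], [0.3, 0, 3.8, 0, 0, 0]]
  ]
}}

```text
time: 4.7
tool_pos: [529.7, -41.5, 52.4]
tcp_rot: [-180.0, -0.0, 99.7]
ft_force: [0.5, 0.2, 2.0]
finger_gap: 0.2
grip_force: 1.0
```

Request:
{"api": "play_rows", "payload": {
  "motion": [
    [[0, 0, 0, 0, 0, 0], [0, 0, 0, 0, 0, 0], [0, 0, 0, 0, 0, 0], [0, 0, 0, 0, 0, 0], [0, 0, 0, 0, 0, 0]]
  ]
}}

```text
time: 5.2
tool_pos: [529.9, -42.0, 53.5]
tcp_rot: [180.0, 0.0, 99.7]
ft_force: [-1.2, -0.8, 1.3]
finger_gap: -0.2
grip_force: 0.9
```

Request:
{"api": "play_rows", "payload": {
  "motion": [
    [[0, 0, 0.2, 0, 0, 0], [0, 0, 0.3, 0, 0, 0], [0, 0, 0.3, 0, 0, 0], [0, 0, 0.3, 0, 0, 0], [0, 0, 0.3, 0, 0, 0]]
  ]
}}

```text
time: 5.7
tool_pos: [530.1, -41.9, 50.4]
tcp_rot: [180.0, 0.0, 99.7]
ft_force: [-0.0, 1.1, 1.5]
finger_gap: -0.0
grip_force: 0.8
```

Request:
{"api": "play_rows", "payload": {
  "motion": [
    [[0, 0, 0, 0, 0, 0], [0, 0, 0, 0, 0, 0], [0, 0, 0, 0, 0, 0], [0, 0, 0, 0, 0, 0], [0, 0, 0, 0, 0, 0]]
  ]
}}

```text
time: 6.2
tool_pos: [530.0, -42.0, 50.4]
tcp_rot: [180.0, 0.0, 99.7]
ft_force: [1.4, 0.5, 1.9]
finger_gap: 0.1
grip_force: 0.9
```

Request:
{"api": "play_rows", "payload": {
  "motion": [
    [[0, 0, 0, 0, 0, 0], [0, 0, 0, 0, 0, 0], [0, 0, 0, 0, 0, 0], [0, 0, 0, 0, 0, 0], [0, 0, 0, 0, 0, 0]]
  ]
}}

```text
time: 6.7
tool_pos: [530.0, -41.9, 50.3]
tcp_rot: [180.0, 0.0, 99.7]
ft_force: [1.6, 0.1, 1.9]
finger_gap: 0.4
grip_force: 0.9
```

Request:
{"api": "play_rows", "payload": {
  "motion": [
    [[0, 0, 0, 0, 0, 0], [0, 0, 0, 0, 0, 0], [0, 0, 0, 0, 0, 0], [0, 0, 0, 0, 0, 0], [0, 0, 0, 0, 0, 0]]
  ]
}}

```text
time: 7.2
tool_pos: [529.9, -41.9, 50.3]
tcp_rot: [180.0, 0.0, 99.7]
ft_force: [1.6, -0.2, 1.9]
finger_gap: 0.3
grip_force: 0.9
```

```bash
cat > v.py <<'E'
from h import *
import sys
T=snap('top');S=snap('side')
p=lambda s:cv2.cvtColor(np.array(s['pixels']),cv2.COLOR_RGB2BGR)
a=p(T)[165:235,140:310];b=p(S)[130:280,210:310]
g=lambda i,k:cv2.resize(i,None,fx=k,fy=k,interpolation=cv2.INTER_CUBIC)
a=g(a,2.5);b=g(b,3.6);o=np.zeros((540,790,3),np.uint8);o[:a.shape[0],:a.shape[1]]=a;o[:b.shape[0],428:428+b.shape[1]]=b
cv2.imwrite('pics/'+sys.argv[1],o)
E
python3 v.py d.png
```

```text
(no output)
```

View pics/d.png

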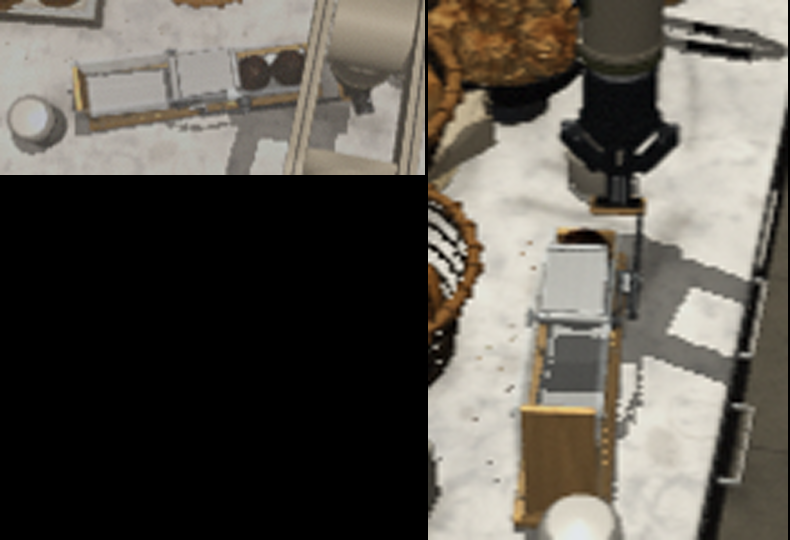

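Both balls lie in the tray at (255,70) and (290,67), the hopper is empty and the lid is up. Now the slow return.

Request:
{"api": "play_rows", "payload": {
  "motion": [
    [[0, 0, -0.3, 0, 0, 0], [-0.1, 0, -0.6, 0, 0, 0], [-0.1, 0, -0.9, 0, 0, 0], [-0.2, 0, -1.2, 0, 0, 0], [-0.2, 0, -1.5, 0, 0, 0]]
  ]
}}

```text
time: 7.8
tool_pos: [530.1, -44.0, 65.5]
tcp_rot: [-180.0, 0.0, 99.7]
ft_force: [-1.4, -1.8, 1.4]
finger_gap: -0.1
grip_force: 0.8
```

Request:
{"api": "play_rows", "payload": {
  "motion": [
    [[0, 0, -0.3, 0, 0, 0], [-0.1, 0, -0.6, 0, 0, 0], [-0.1, 0, -0.9, 0, 0, 0], [-0.1, 0, -1.2, 0, 0, 0], [-0.1, 0, -1.5, 0, 0, 0]]
  ]
}}

```text
time: 8.3
tool_pos: [530.5, -45.0, 80.6]
tcp_rot: [180.0, 0.0, 99.7]
ft_force: [1.0, -2.1, 1.5]
finger_gap: 0.1
grip_force: 0.7
```

Request:
{"api": "play_rows", "payload": {
  "motion": [
    [[0, 0, -0.3, 0, 0, 0], [0, 0, -0.6, 0, 0, 0], [0, 0, -0.9, 0, 0, 0], [0, 0, -1.2, 0, 0, 0], [0, 0, -1.5, 0, 0, 0]]
  ]
}}

```text
time: 8.8
tool_pos: [530.4, -44.6, 95.5]
tcp_rot: [180.0, -0.0, 99.7]
ft_force: [-0.0, 1.3, 0.5]
finger_gap: 0.0
grip_force: 0.5
```

Request:
{"api": "play_rows", "payload": {
  "motion": [
    [[0, 0, -0.3, 0, 0, 0], [0, 0, -0.6, 0, 0, 0], [0.1, 0, -0.9, 0, 0, 0], [0.1, 0, -1.2, 0, 0, 0], [0.2, 0, -1.5, 0, 0, 0]]
  ]
}}

```text
time: 9.3
tool_pos: [530.1, -43.0, 110.5]
tcp_rot: [-180.0, 0.0, 99.7]
ft_force: [-0.1, 0.2, 0.8]
finger_gap: -0.1
grip_force: 0.5
```

Request:
{"api": "play_rows", "payload": {
  "motion": [
    [[0, 0, -0.3, 0, 0, 0], [0.1, 0, -0.6, 0, 0, 0], [0.1, 0, -0.9, 0, 0, 0], [0.2, 0, -1.2, 0, 0, 0], [0.3, 0, -1.5, 0, 0, 0]]
  ]
}}

```text
time: 9.8
tool_pos: [529.6, -40.0, 125.5]
tcp_rot: [-180.0, 0.0, 99.7]
ft_force: [0.7, -0.4, 1.0]
finger_gap: 0.6
grip_force: 0.3
```

Request:
{"api": "play_rows", "payload": {
  "motion": [
    [[0, 0, -0.1, 0, 0, 0], [0, 0, -0.2, 0, 0, 0], [0, 0, -0.3, 0, 0, 0], [0.1, 0, -0.4, 0, 0, 0], [0.1, 0, -0.5, 0, 0, 0]]
  ]
}}

```text
time: 10.3
tool_pos: [529.3, -38.9, 130.3]
tcp_rot: [-180.0, -0.0, 99.7]
ft_force: [0.5, 0.7, 0.8]
finger_gap: 0.1
grip_force: 0.3
```

Request:
{"api": "play_rows", "payload": {
  "motion": [
    [[0, 0, -0.1, 0, 0, 0], [0, 0, -0.2, 0, 0, 0], [0, 0, -0.3, 0, 0, 0], [0.1, 0, -0.4, 0, 0, 0], [0.1, 0, -0.5, 0, 0, 0]]
  ]
}}

```text
time: 10.8
tool_pos: [529.2, -37.9, 135.4]
tcp_rot: [-180.0, -0.0, 99.7]
ft_force: [-0.7, 1.5, -0.0]
finger_gap: -0.2
grip_force: 0.3
```

Request:
{"api": "play_rows", "payload": {
  "motion": [
    [[0, 0, -0.1, 0, 0, 0], [0, 0, -0.2, 0, 0, 0], [0, 0, -0.3, 0, 0, 0], [0, 0, -0.4, 0, 0, 0], [0, 0, -0.5, 0, 0, 0]]
  ]
}}

```text
time: 11.3
tool_pos: [529.2, -38.0, 140.4]
tcp_rot: [-180.0, -0.0, 99.7]
ft_force: [0.6, 0.8, 0.3]
finger_gap: 0.2
grip_force: 0.2
```

Request:
{"api": "play_rows", "payload": {
  "motion": [
    [[0, 0, -0.1, 0, 0, 0], [0, 0, -0.2, 0, 0, 0], [0, 0, -0.3, 0, 0, 0], [0, 0, -0.4, 0, 0, 0], [0, 0, -0.5, 0, 0, 0]]
  ]
}}

```text
time: 11.8
tool_pos: [529.2, -38.0, 145.4]
tcp_rot: [180.0, 0.0, 99.7]
ft_force: [-0.7, 0.6, 0.4]
finger_gap: 0.0
grip_force: 0.0
```

Request:
{"api": "play_rows", "payload": {
  "motion": [
    [[0, 0, -0.1, 0, 0, 0], [0, 0, -0.2, 0, 0, 0], [0, 0, -0.3, 0, 0, 0], [0, 0, -0.4, 0, 0, 0], [0, 0, -0.5, 0, 0, 0]]
  ]
}}

```text
time: 12.3
tool_pos: [529.2, -38.0, 150.4]
tcp_rot: [-180.0, -0.0, 99.7]
ft_force: [-0.3, -0.2, -0.3]
finger_gap: 0.1
grip_force: 0.0
```

Contact ended gently near z = 142. Now the hand goes up and away.

Request:
{"api": "play_rows", "payload": {
  "motion": [
    [[0, 0, -2, 0, 0, 0], [0, 0, -5, 0, 0, 0], [0, 0, -8, 0, 0, 0], [-3, 0, -9, 0, 0, 0], [-6, 0, -9, 0, 0, 0]]
  ]
}}

```text
time: 12.8
tool_pos: [540.9, -97.5, 243.6]
tcp_rot: [179.7, 0.1, 99.9]
ft_force: [0.7, 0.7, -0.7]
finger_gap: 0.1
grip_force: 0.0
```

Request:
{"api": "play_rows", "payload": {
  "motion": [
    [[-4, 0, 0, 0, 0, 0], [-8, 0, 0, 0, 0, 0], [-12, 0, 0, 0, 0, 0], [-14, 0, 0, 0, 0, 0], [-14, 0, 0, 0, 0, 0]]
  ]
}}

```text
time: 13.3
tool_pos: [562.8, -238.0, 239.8]
tcp_rot: [-180.0, 0.0, 99.6]
ft_force: [-1.0, 0.9, -0.5]
finger_gap: 0.4
grip_force: 0.0
```

```bash
python3 v.py e.png
```

```text
(no output)
```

View pics/e.png

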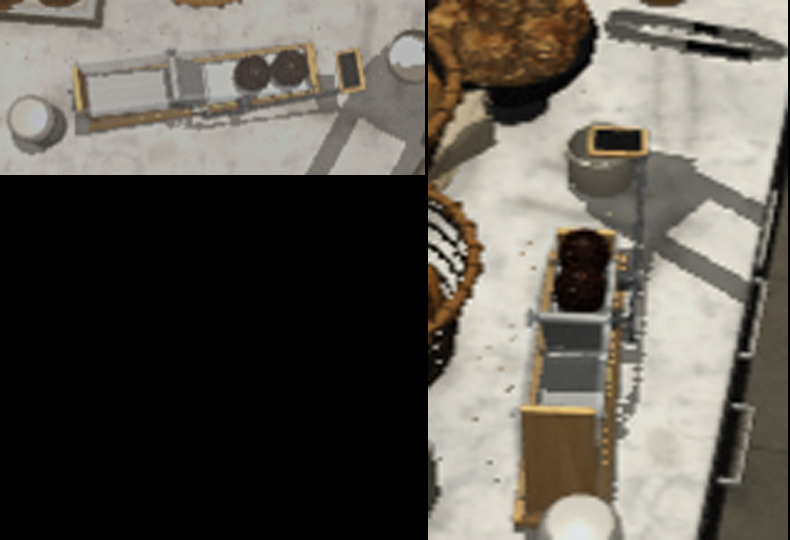

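The lid is shut (top 188,80), the paddle is back up (348,70), both balls are in the tray (252,72 and 290,68), and the hand is clear.

```bash
python3 -c "
from bench import job
print(job.hand_in())"
```

```text
the job is handed in; nothing more can be done
None
```

The job is done and handed in: both rum balls are in the tray, the lid eased shut under the paddle, and the hand is clear with nothing around it moved.

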